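# Pick the stubby fuel injector from the crowded rack

## Task

Take the stubby fuel injector, the only one without a thin pipe on top, out of the crowded wooden rack, reaching down through the gap left by the empty socket behind it, without disturbing the two injectors beside it. Lower it foot first into the empty steel cup (the other cup already holds an injector), down to the cup's floor, and let it go there; it may lean on the rim.

Things in the scene. Friction and masses are not known exactly. Their poses are not given: they have to be found in the camera images.
- stubby_injector: The one to move: upright round barrel 22 mm across, 84 mm tall, lower half steel, upper half black with a flat top; 50 to 100 g. Origin at the centre of its foot, z to its top; x, y start as the rack's. It stands loose, 26 mm deep in the rack. Free room for fingers is only in front of it (-x) and behind it (+x, over the empty socket); along y just 14 mm are free to each neighbour.
- left_neighbour: Tall injector 36 mm to the stubby one's +y side, same row: same 22 mm barrel, 84 mm, plus a thin steel pipe (11 mm across, 20 mm long) on top, 104 mm in all. Origin at the centre of its foot, z up. Rack (fixed wooden block): 100 mm along x, 166 mm along y, top 34 mm and socket floors 8 mm above the bench, sockets 25 mm wide, turned up to 26 degrees.
- right_neighbour: Tall injector like the left one, 36 mm to the stubby one's -y side, in the same row; origin at the centre of its foot. The rack has a front (-x) and a back row, 45 mm apart, of four sockets 36 mm apart along y. The stubby one is in front, second from the +y end; the socket behind it is empty and all others hold tall injectors.
- empty_cup: The empty steel cup, fixed to the bench: outside 52 mm across, inside 44 mm, rim 38 mm and inner floor 8 mm above the bench (30 mm deep), on a round foot 76 mm across. Origin at the centre of its underside, on the bench, z up. A second cup just like it elsewhere on the bench holds a tall injector.
Mind the look-alikes: they are no part of the job. What is shaped like the left_neighbour but blue or green is not meant.

How it is judged (in metres and radians):
On the way, in this order (a step that is already met when the one before it is completed fails the run):
1. the stubby injector is held clear above the rack (contact force between the fingers and stubby_injector above 0.5 N and height (world z) of stubby_injector above 0.05 m), for 0.1 s.
2. still held, it has been lowered into the empty cup, its foot within 15 mm of the cup's floor (contact force between the fingers and stubby_injector above 0.5 N and horizontal distance between stubby_injector and empty_cup below 0.02 m and z of stubby_injector in the frame of empty_cup below 0.023 m), for 0.1 s.
At the end, for the whole second after the job is handed in: The stubby injector rests, released, foot down on the empty cup's floor (foot within 20 mm of the cup's axis and 12 mm of its floor, leaning under 45 degrees); the two injectors that stood beside it are within 20 mm of their places and 20 degrees of upright (horizontal distance between stubby_injector and empty_cup below 0.02 m and z of stubby_injector in the frame of empty_cup below 0.02 m and angle between stubby_injector's own z axis and vertical below 0.8 rad and linear speed of stubby_injector below 0.02 m/s and not (distance of any of left_neighbour, right_neighbour from where it was at the start of the episode above 0.02 m or angle between any of left_neighbour, right_neighbour's own z axis and vertical above 0.35 rad)); the robot touches nothing.
It fails at once if an injector beside the stubby one is moved more than 20 mm or tilted more than 20 degrees (distance of any of left_neighbour, right_neighbour from where it was at the start of the episode above 0.02 m or angle between any of left_neighbour, right_neighbour's own z axis and vertical above 0.35 rad).
It also fails if it takes over 42 s, if anything falls off the work surface, if the arm or the gripper's body presses on something with over 40 N, if the wrist force passes 120 N, or if a joint passes its speed limit or range.

## Robot

A 6-joint arm with a two-finger parallel gripper is mounted at the origin on the work surface. World frame = base frame: x ahead of the robot, y to its left, z up, the work surface at z = 0. Lengths are in mm, angles in rad, forces in N, time in s.
With the tool pointing down it reaches from about 350 to 875 mm from the base axis. Payload 4.2 kg.
Tool frame: the origin (TCP) lies at the very end of the fingers, on their centre line; the grasp point (between the pads) lies 19 mm behind it (robot.grip_point_offset is the distance from the TCP to the grasp point, in mm); z points along the fingers, y is the direction in which the jaws open and shut (so a half turn about z gives the same grasp; the last joint's range is limited). The gripper opens to 85 mm and grips with 20 to 120 N. Pads are 22 mm wide; open, the fingers measure 114 mm over their backs; the gripper's body (76 mm by 85 mm) begins 54 mm behind the grasp point. The pads swing forward as they close: fully open they stand 13 mm farther back than shut.
Start: joints at [-0.963, 0.385, 0.008, 0, -1.194, -0.259], TCP at [213.621, -587.337, 231.312] pointing down, gripper open.
Joint ranges: [-3.14, 3.14], [-1.21, 2.06], [-1.07, 1.41], [-3.16, 2.05], [-2.99, -0.16], [-3.1, 3.1]. Speed limits (rad/s): [2.79, 2.79, 3.14, 3.14, 3.14, 3.14].

## Interface

Orientations are given as a unit quaternion [w, x, y, z].
In Python, from cell import robot, cams, ticket, nets gives the robot as it stands.
- The arm moves only by the tool play_rows, never from a script. Its argument "moves" is a list that holds one entry, the list of rows, each a list of 7 numbers: the shift along the world's x, y, z in cm, then the turn, a rotation vector about the world's x, y, z in rad, then the closure in counts, from 0 (fully open) to 255 (shut). A call has 1 to 20 rows; each row shifts and turns the commanded pose from where the row before left it; what a row does not reach is not made up. A row lasts 1/12 s, in which the tool goes at most 41.7 mm and 7.16 degrees, less where a joint would pass 70% of its speed; a pose out of reach is approached as far as the arm can. A call with a gripper value outside its range is refused whole. The fingers move at their own pace and stop on an object; "force" is the grip in N (left out, the last holds). Time passes only in rows, so rows that do not move let the fingers close. It gives the time, the measured TCP pose, the force and the opening at its end, in the units of the state.
- robot.get_obs(): the state, without advancing time (a new reading comes with each control period).
- cams.capture(name): name is "side" or "top" or "wrist"; returns a dict with "image" (384x512x3 uint8, blue, green, red), "mtx" (3x3 intrinsics, pixels), "world_to_cam" (4x4, takes a point from world to camera coordinates). Camera axes: x right, y down, z forward; pixel columns grow to the right and rows downward; lengths in mm; the calibration is good to about 2 mm. A picture is of the moment at which its call begins. There is no depth.
- ticket.job_done(): hands the job in, once; it reports no verdict.
Trained networks look in the newest picture that a camera, given by its name, has taken for a name from the list of things; names that differ only in an ending like _2 or _b are one class to them, and where a whole thing is asked for, a point or a joint stands for the part that bears it (a point fixed in the world has none). Each returns a list of dicts, best first, with "conf" (0 to 1); they miss things now and then, are a little off and sometimes report something else, mostly with a low value. They report only what shows in the picture. A call takes as long as a camera call. They do not tell look-alikes from the thing itself.
- nets.cut_out(label, camera): "mask" (384x512 bool, what is visible of it) and "position" ([column, row] in pixels, amid what is visible of it).
- nets.spot_point(label, camera): "position" ([column, row] in pixels: a listed point, or the origin of a listed thing).
The state is a dict: "clock": time; "q": joint angles; "joint_vel": joint speeds; "tau": joint torques, N m; "eef_pos": TCP position; "ee_rot": TCP orientation; "wrist_force": force on the tool from outside, world axes, zero at the start; "ft_torque": the same for the moment, N m; "grip_width": opening from 0.0 (shut) to 1.0 (fully open).
Only numpy, scipy, OpenCV 4.12 (cv2) and the standard library are available. Lean on these libraries where they do the work, as an engineer would, in place of code of your own. Each camera call takes 0.05 s, during which the arm holds its last target. There are 200 camera calls.

## Working session

There is one attempt and no reset: what is moved stays moved. The work goes in short steps, Python scripts to look and compute and a tool call to move; the robot and the scene stay as the last step left them, time stands still between calls to the robot, and variables do not carry over. Pictures are saved under pics/ and viewed, on a budget of 10 in all, crops included, one or two more only if the job needs it, and the job is handed in when it is done.

Besides the shell and the picture viewer there is one more tool, called after ">>>" in YAML: its name, and indented under it one key for each argument. play_rows: Moves the arm, as the interface text tells. Its arguments: {"type":"object","properties":{"moves":{"type":"array","items":{"type":"array","items":{"type":"array","items":{"type":"number"}}}},"force":{"type":"number"}},"required":["moves"]}

```bash
mkdir -p pics
cat > h.py <<'E'
import numpy as np, cv2
from cell import robot, cams, ticket, nets
def ray(c,px):
    M=np.array(c["world_to_cam"]);K=np.array(c["mtx"])
    d=M[:3,:3].T@np.linalg.inv(K)@np.array([px[0],px[1],1.0]);o=-M[:3,:3].T@M[:3,3];return o,d
def atz(c,px,z):
    o,d=ray(c,px);return o+d*(z-o[2])/d[2]
def proj(c,P):
    M=np.array(c["world_to_cam"]);K=np.array(c["mtx"])
    p=K@(M[:3,:3]@np.array(P,float)+M[:3,3]);return p[:2]/p[2]
E
python3 - <<'E'
from h import *
o=robot.get_obs();print(o)
ims=[]
for n in("top","side"):
    c=cams.capture(n);ims.append(c["image"])
    oo,_=ray(c,(256,192));print(n,oo.round())
    for l in("stubby_injector","left_neighbour","empty_cup"):
        for r in nets.spot_point(l,n)[:8]:print(l,np.round(r["position"],1),round(r["conf"],2),atz(c,r["position"],8 if 'cup' not in l else 0).round(1))
cv2.imwrite("pics/a.png",cv2.resize(np.hstack(ims),(1024,384))[:, :512]);cv2.imwrite("pics/b.png",ims[1])
E
```

```text
{'clock': 0.0, 'q': array([-9.63394707e-01,  3.85529798e-01,  6.62203255e-03, -5.01724938e-04,
       -1.19397624e+00, -2.58629192e-01]), 'joint_vel': array([ 2.21298538e-03, -1.03196778e-03,  9.66161367e-05,  2.12871027e-03,
        4.14926533e-04,  2.65157976e-05]), 'tau': array([ 2.06641676e-04, -3.92291236e+01,  1.88401383e+01,  4.18634757e+00,
       -4.62085547e-03,  8.90531680e-06]), 'eef_pos': array([ 213.42777926, -586.81069371,  230.23583407]), 'ee_rot': array([-2.26360355e-04, -1.73412445e-01,  9.84848709e-01,  1.04533702e-03]), 'wrist_force': array([-0.46370033,  0.26806244,  0.32455473]), 'ft_torque': array([ 0.00985311,  0.02683295, -0.00576101]), 'grip_width': 1.0000943194221412}
top [ 455.   39. 1212.]
stubby_injector [366.8 194.7] 0.44 [ 547.9 -283.9    8. ]
left_neighbour [346.6 234.1] 0.68 [ 445.9 -225.8    8. ]
left_neighbour [350.8 146. ] 0.68 [ 678.8 -247.4    8. ]
left_neighbour [325.2 188.5] 0.42 [ 567.1 -174.4    8. ]
left_neighbour [354.9 188.6] 0.4 [ 564.8 -253.1    8. ]
empty_cup [265.8 214.7] 0.59 [502.8 -16.2   0. ]
side [  96. -574.  480.]
stubby_injector [240.5 225.3] 0.71 [502.5 -19.4   8. ]
stubby_injector [359.4 282.5] 0.58 [ 554.8 -274.2    8. ]
left_neighbour [318.6 249.2] 0.95 [ 567.3 -170.5    8. ]
left_neighbour [348.4 271.8] 0.93 [ 561.3 -245.5    8. ]
left_neighbour [399.1 252.5] 0.82 [ 673.2 -268.2    8. ]
left_neighbour [296.1 301.4] 0.72 [ 444.2 -240.3    8. ]
empty_cup [240.4 228. ] 0.71 [503.5 -17.5   0. ]
```

Run:
```python
import cv2
a=cv2.imread("pics/a.png");b=cv2.imread("pics/b.png")
cv2.imwrite("pics/a1.png",cv2.resize(a[90:300,230:450],None,fx=2.7,fy=2.7,interpolation=3))
cv2.imwrite("pics/b1.png",cv2.resize(b[150:350,190:460],None,fx=2.9,fy=2.9,interpolation=3))
```

```text
(no output)
```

View pics/a1.png

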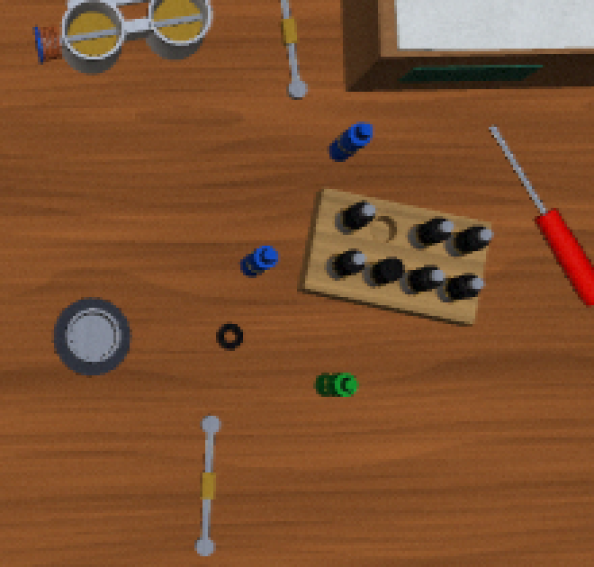

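View pics/b1.png

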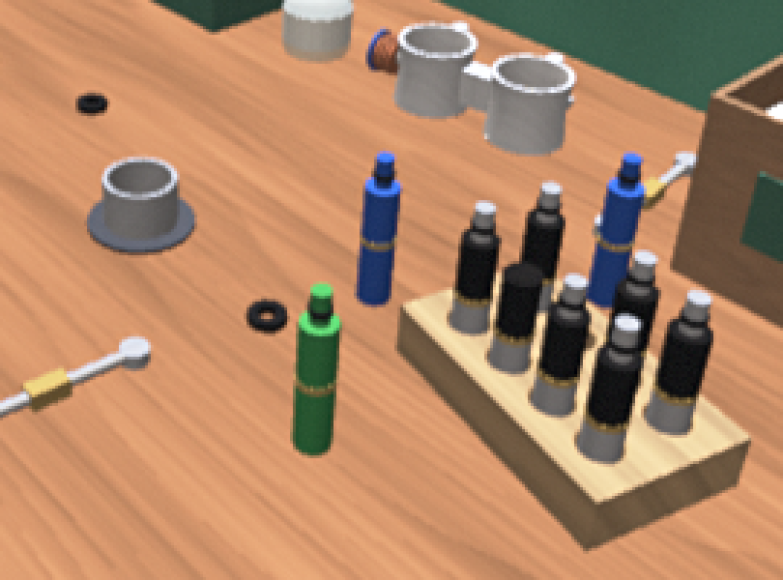

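View pics/a.png

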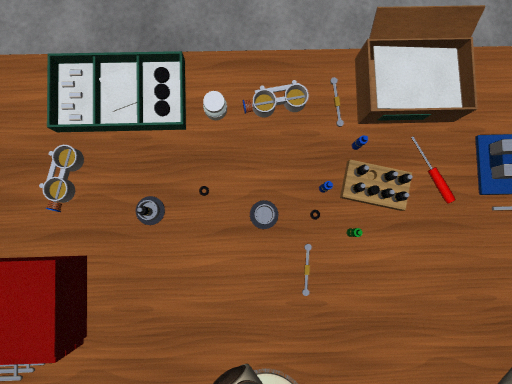

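The rack is at about (378,185) in the top picture. The only flat black top without a pipe is the stubby one at about (374,190), which is (520,267) in the side crop: front row, second from +y, with the empty socket behind it. The empty cup is at (264,214); the cup at (150,209) is occupied. Blue and green pieces are look-alikes.

Run:
```python
from h import *
from scipy.spatial.transform import Rotation as R
t=cams.capture("top");s=cams.capture("side");w=cams.capture("wrist")
print("top stubby",atz(t,(373.7,190),92), "side",atz(s,(190+520/2.9,150+270/2.9),92))
pt=[(230+u/2.7,90+v/2.7) for u,v in((322,188),(493,222),(303,290))]
C=[atz(t,p,34)for p in pt];print(np.round(C))
print("yaw from long edge",np.degrees(np.arctan2(*(C[0]-C[1])[:2]))*-1, "short",np.degrees(np.arctan2(*(C[0]-C[2])[1::-1])))
o=robot.get_obs();q=o["ee_rot"];T=R.from_quat([*q[1:],q[0]])
print("tool axes\n",T.as_matrix().round(3))
M=np.array(w["world_to_cam"]);oo=-M[:3,:3].T@M[:3,3]
print("cam in tool",T.inv().apply(oo-o["eef_pos"]).round(1),"\ncam axes in tool\n",(T.as_matrix().T@M[:3,:3].T).round(3),w["mtx"][0][0])
for c,n in((t,"top"),(s,"side")):
  e=nets.cut_out("empty_cup",n)
  for r in e[:3]:print("cup",n,r["conf"],r["position"],atz(c,r["position"],20).round(1))
```

```text
top stubby [ 552.53343198 -278.9506806    92.        ] side [ 554.76087347 -280.51311647   92.        ]
[[ 638. -236.   34.]
 [ 601. -399.   34.]
 [ 541. -213.   34.]]
yaw from long edge -12.734646823854366 short -13.037878312127509
tool axes
 [[-0.94  -0.342 -0.   ]
 [-0.342  0.94   0.   ]
 [ 0.     0.    -1.   ]]
cam in tool [  73.6    0.2 -142.1] 
cam axes in tool
 [[-0.    -0.957 -0.289]
 [ 1.    -0.    -0.   ]
 [ 0.    -0.289  0.957]] 294.7777158319692
cup top 0.88 [264.1, 214.2] [503.4 -10.9  20. ]
cup side 0.79 [237.8, 223.8] [491.1 -26.1  20. ]
```

>>> play_rows:
  moves:
    - [[2.125,1.92,-0.19,0,0,0.0623,0],[2.125,1.92,-0.19,0,0,0.0623,0],[2.125,1.92,-0.19,0,0,0.0623,0],[2.125,1.92,-0.19,0,0,0.0623,0],[2.125,1.92,-0.19,0,0,0.0623,0],[2.125,1.92,-0.19,0,0,0.0623,0],[2.125,1.92,-0.19,0,0,0.0623,0],[2.125,1.92,-0.19,0,0,0.0623,0],[2.125,1.92,-0.19,0,0,0.0623,0],[2.125,1.92,-0.19,0,0,0.0623,0],[2.125,1.92,-0.19,0,0,0.0623,0],[2.125,1.92,-0.19,0,0,0.0623,0],[2.125,1.92,-0.19,0,0,0.0623,0],[2.125,1.92,-0.19,0,0,0.0623,0],[2.125,1.92,-0.19,0,0,0.0623,0],[2.125,1.92,-0.19,0,0,0.0623,0],[0,0,0,0,0,0,0],[0,0,0,0,0,0,0]]

```text
clock: 2.15
eef_pos: [554.4, -279.0, 200.5]
ee_rot: [-0.0, -0.624, 0.781, 0.0]
wrist_force: [0.4, -0.4, -0.1]
grip_width: 0.996
```

Run:
```python
from h import *
o=robot.get_obs();print(o["clock"],o["eef_pos"],o["ee_rot"],o["q"])
w=cams.capture("wrist");im=w["image"].copy()
p=proj(w,(553.5,-279.7,92));print(p)
for l in("stubby_injector","left_neighbour"):
  for r in nets.cut_out(l,"wrist")[:8]:
    ys,xs=np.where(r["mask"]);print(l,r["conf"],np.round(r["position"]),xs.min(),xs.max(),ys.min(),ys.max())
cv2.circle(im,tuple(int(round(v)) for v in p),3,(0,0,255),1)
cv2.imwrite("pics/w1.png",cv2.resize(im,None,fx=1.5,fy=1.5))
```

```text
2.15 [ 554.42011144 -279.02813402  200.49778233] [-1.95221715e-04 -6.23907800e-01  7.81497892e-01  2.52229095e-04] [-2.05883807e-01  3.99659291e-01 -4.85321111e-02 -2.29951865e-05
 -1.12324249e+00 -1.74361229e-02]
[254.9189677  184.17521896]
stubby_injector 0.7 [255. 172.] 242 266 155 192
left_neighbour 0.72 [263. 274.] 254 275 240 304
left_neighbour 0.65 [361. 192.] 338 389 170 215
left_neighbour 0.57 [141. 216.] 116 165 192 242
```

View pics/w1.png

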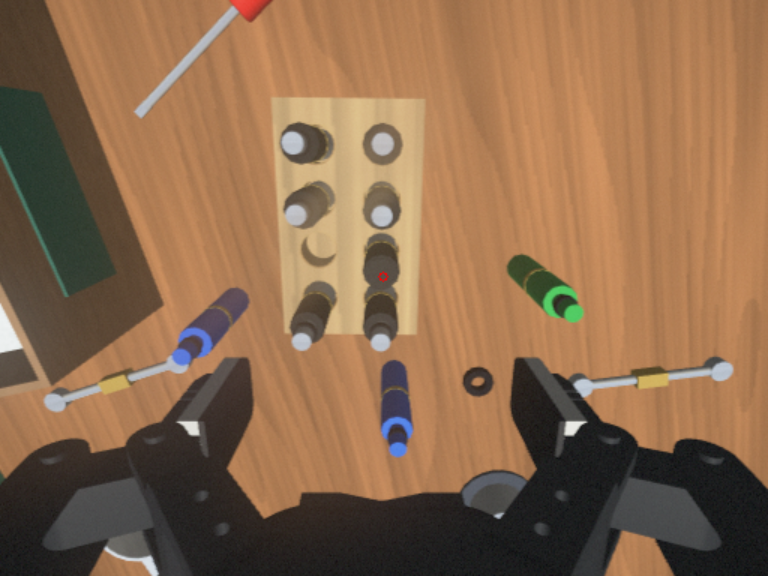

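The wrist view shows the jaw axis along the rack's x. The stubby's flat top is at about (254,179) native, a few mm nearer -y than predicted. The empty socket at (212,165) lies beside it, and the neighbours are above and below it in the picture.

Run:
```python
from h import *
w=cams.capture("wrist")
r=nets.cut_out("stubby_injector","wrist")[0]
ys,xs=np.where(r["mask"]);print(xs.min(),xs.max(),ys.max())
# fit cylinder silhouette
def sil(x,y):
    a=np.linspace(0,2*np.pi,24);P=[proj(w,(x+11*np.cos(t),y+11*np.sin(t),z))for z in(34,92)for t in a]
    m=np.zeros((384,512),np.uint8);cv2.fillConvexPoly(m,cv2.convexHull(np.float32(P)).astype(np.int32),1);return m>0
# ignore lower occluded area: compare only bottom 3/4 of the mask
best=max(((lambda m:(m&r["mask"]).sum()/(m|r["mask"]).sum())(sil(x,y)),x,y)for x in np.arange(546,562,.5)for y in np.arange(-290,-272,.5));print(best)
print(atz(w,(254,(2*ys.max()-23)/2),92),atz(w,(318/1.5,249/1.5),34))
```

```text
Traceback (most recent call last):
IndexError: list index out of range
```

Run:
```python
from h import *
w=cams.capture("wrist")
for px,z in(((254,179),92),((253,180.5),92),((212.5,165),34),((255,96),112),((254,143),112),((253.3,228),112),((201,228),112),((197,143),112)):print(px,atz(w,px,z).round(1))
e=np.array([np.cos(np.radians(-12.9)),np.sin(np.radians(-12.9))]);n=np.array([-e[1],e[0]])
# rack corners in this view
for px in((272,98),(425,98),(417,333),(285,333)):print(atz(w,(px[0]/1.5,px[1]/1.5),34).round(1))
print(e,n)
```

```text
(254, 179) [ 551.8 -286.3   92. ]
(253, 180.5) [ 553.  -285.1   92. ]
(212.5, 165) [ 595.2 -296.1   34. ]
(255, 96) [ 535.4 -354.1  112. ]
(254, 143) [ 544. -320.  112.]
(253.3, 228) [ 561.  -249.4  112. ]
(201, 228) [ 604.5 -259.5  112. ]
(197, 143) [ 587.6 -330.1  112. ]
[ 598.5 -398.6   34. ]
[ 501.7 -376.3   34. ]
[ 540.2 -215.5   34. ]
[ 637.7 -238.    34. ]
[ 0.97476119 -0.22325012] [0.22325012 0.97476119]
```

>>> play_rows:
  moves:
    - [[-0.14,-0.5,0,0,0,-0.005,0],[0,0,-1.5,0,0,0,0],[0,0,-1.5,0,0,0,0],[0,0,-1.5,0,0,0,0],[0,0,-1.5,0,0,0,0],[0,0,-1.5,0,0,0,0],[0,0,-1.5,0,0,0,0],[0,0,-1.5,0,0,0,0],[0,0,-1.5,0,0,0,0],[0,0,-0.8,0,0,0,0],[0,0,-0.8,0,0,0,0],[0,0,-0.8,0,0,0,0],[0,0,-0.8,0,0,0,0],[0,0,0,0,0,0,0],[0,0,0,0,0,0,0]]

```text
clock: 3.7
eef_pos: [552.2, -285.2, 48.8]
ee_rot: [-0.0, -0.621, 0.784, 0.0]
wrist_force: [0.2, 0.5, 1.2]
grip_width: 1.003
```

Run:
```python
from h import *
a=cams.capture("wrist")["image"];b=cams.capture("side")["image"][150:350,230:460]
cv2.imwrite("pics/w2.png",np.hstack([cv2.resize(a,(467,350)),cv2.resize(b,None,fx=1.43,fy=1.75)]))
```

```text
(no output)
```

View pics/w2.png

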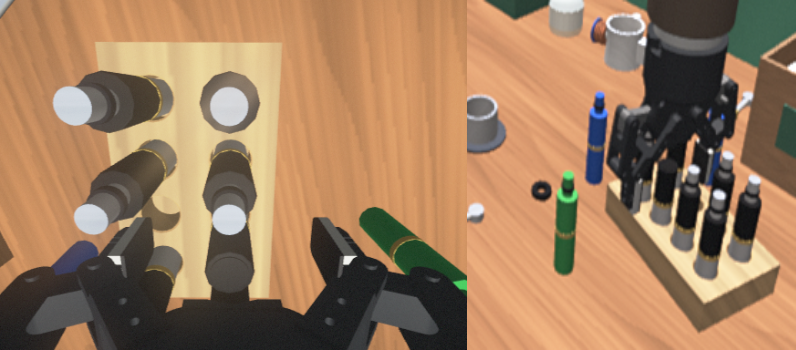

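The fingers are down either side of the stubby, clear of the neighbours, and the wrist force is about 0. The stubby's top is at about (252,294) native, centred between the pads.

Run:
```python
from h import *
w=cams.capture("wrist");o=robot.get_obs()["eef_pos"]
print(proj(w,(o[0],o[1],92)),atz(w,(252,297),92))
```

```text
[254.08585193 292.59158189] [ 554.03268537 -283.43077662   92.        ]
```

>>> play_rows:
  force: 40
  moves:
    - [[0,0,0,0,0,0,120],[0,0,0,0,0,0,150],[0,0,0,0,0,0,170],[0,0,0,0,0,0,190],[0,0,0,0,0,0,210],[0,0,0,0,0,0,230],[0,0,0,0,0,0,255],[0,0,0,0,0,0,255],[0,0,0,0,0,0,255],[0,0,0,0,0,0,255]]

```text
clock: 4.68
eef_pos: [552.3, -285.1, 49.0]
ee_rot: [-0.0, -0.621, 0.784, -0.0]
wrist_force: [-1.0, -0.4, 1.7]
grip_width: 0.246
```

>>> play_rows:
  moves:
    - [[0,0,0.5,0,0,0,255],[0,0,0.8,0,0,0,255],[0,0,1,0,0,0,255],[0,0,1,0,0,0,255],[0,0,1,0,0,0,255],[0,0,1,0,0,0,255],[0,0,1,0,0,0,255],[0,0,1,0,0,0,255],[0,0,1,0,0,0,255],[0,0,1,0,0,0,255],[0,0,1,0,0,0,255],[0,0,1,0,0,0,255],[0,0,1,0,0,0,255],[0,0,1,0,0,0,255],[0,0,0.5,0,0,0,255],[0,0,0,0,0,0,255]]

```text
clock: 6.02
eef_pos: [553.0, -285.4, 188.7]
ee_rot: [0.001, -0.621, 0.784, -0.001]
wrist_force: [0.9, -0.2, -0.8]
grip_width: 0.248
```

Run:
```python
from h import *
a=cams.capture("wrist")["image"];c=cams.capture("side");b=c["image"][100:350,190:460]
cv2.imwrite("pics/w3.png",np.hstack([cv2.resize(a,(400,300)),cv2.resize(b,(400,370))[:300]]))
cv2.imwrite("pics/w3.png",np.hstack([cv2.resize(a,(380,370)),cv2.resize(b,(400,370))]))
t=cams.capture("top")
# cup rim circle in both
for n,c in(("top",t),("side",c)):
  for r in nets.cut_out("empty_cup",n)[:2]:
    ys,xs=np.where(r["mask"]);print(n,r["conf"],r["position"],xs.min(),xs.max(),ys.min(),ys.max())
  for r in nets.spot_point("empty_cup",n)[:2]:print(r["conf"],r["position"],atz(c,r["position"],0).round(1))
```

```text
top 0.67 [265.9, 213.4] 250 277 200 228
0.59 [267.2, 213.2] [506.6 -20.    0. ]
side 0.84 [239.7, 224.0] 219 256 205 237
0.7 [240.0, 226.0] [507.1 -11.3   0. ]
```

View pics/w3.png

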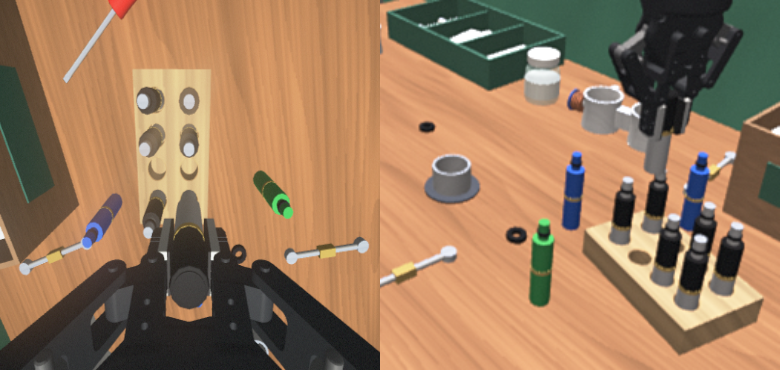

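The injector is lifted upright with both neighbours in place. Next, the cup pose.

Run:
```python
from h import *
from scipy.optimize import least_squares
a=np.linspace(0,2*np.pi,72)
C=[]
for n in("top","side"):
  c=cams.capture(n)
  for r in nets.cut_out("empty_cup",n)[:1]:
    ys,xs=np.where(r["mask"]);C.append((n,c,np.array([xs.min()-.5,xs.max()+.5,ys.min()-.5,ys.max()+.5]),r["mask"].sum()));print(n,r["conf"],C[-1][2])
def ext(c,x,y):
  P=np.array([proj(c,(x+R*np.cos(t),y+R*np.sin(t),z))for R,z in((38,0),(38,5),(26,38))for t in a])
  return np.array([P[:,0].min(),P[:,0].max(),P[:,1].min(),P[:,1].max()])
for n,c,e,_ in C:
  s=least_squares(lambda p:ext(c,*p)-e,(503,-14));print(n,s.x.round(1),s.fun.round(1))
s=least_squares(lambda p:np.concatenate([ext(c,*p)-e for _,c,e,_ in C]),(503,-14));print("both",s.x.round(1))
t=C[0][1]["image"][190:240,240:290];s_=C[1][1]["image"][190:250,205:270].copy()
A=[]
for (n,c,e,_),(r0,r1,c0,c1) in zip(C,((185,245,235,295),(190,250,208,268))):
  im=cv2.resize(c["image"][r0:r1,c0:c1],None,fx=6,fy=6,interpolation=3)
  for R,z,col in((26,38,(0,0,255)),(38,0,(0,255,0))):
    P=np.array([(proj(c,(s.x[0]+R*np.cos(k),s.x[1]+R*np.sin(k),z))-(c0,r0)+.5)*6 for k in a]);cv2.polylines(im,[P.astype(np.int32)],True,col,1)
  A.append(im)
cv2.imwrite("pics/cup.png",np.hstack(A))
```

```text
top 0.82 [249.5 278.5 198.5 228.5]
side 0.74 [219.5 256.5 204.5 237.5]
top [506.  -11.4] [ 0.  -0.   0.5 -0.5]
side [502.5 -11. ] [-0.4  0.4 -0.6  0.4]
both [504.  -10.7]
```

View pics/cup.png

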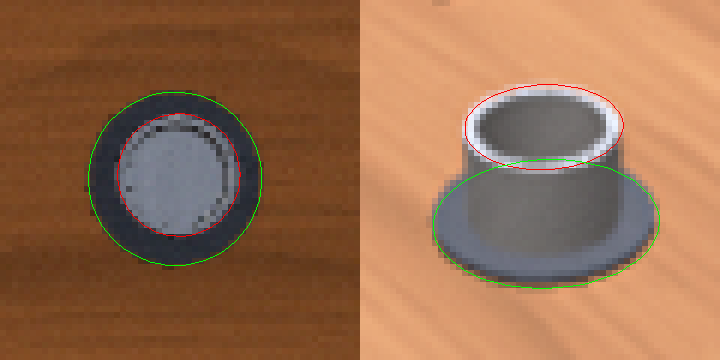

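>>> play_rows:
  moves:
    - [[-0.35,1.96,0,0,0,0,255],[-0.35,1.96,0,0,0,0,255],[-0.35,1.96,0,0,0,0,255],[-0.35,1.96,0,0,0,0,255],[-0.35,1.96,0,0,0,0,255],[-0.35,1.96,0,0,0,0,255],[-0.35,1.96,0,0,0,0,255],[-0.35,1.96,0,0,0,0,255],[-0.35,1.96,0,0,0,0,255],[-0.35,1.96,0,0,0,0,255],[-0.35,1.96,0,0,0,0,255],[-0.35,1.96,0,0,0,0,255],[-0.35,1.96,0,0,0,0,255],[-0.35,1.96,0,0,0,0,255],[0,0,-2,0,0,0,255],[0,0,-2,0,0,0,255],[0,0,-2,0,0,0,255],[0,0,-2,0,0,0,255],[0,0,-1,0,0,0,255],[0,0,0,0,0,0,255]]

```text
clock: 8.23
eef_pos: [501.5, -11.1, 94.6]
ee_rot: [-0.002, -0.621, 0.784, 0.001]
wrist_force: [0.3, 0.4, 0.2]
grip_width: 0.246
```

Run:
```python
from h import *
c=cams.capture("side");o=robot.get_obs();print(o["clock"],o["eef_pos"],o["wrist_force"],o["grip_width"])
print(proj(c,(504,-11,54)))
w=cams.capture("wrist")["image"]
cv2.imwrite("pics/w4.png",np.hstack([cv2.resize(c["image"][130:260,170:300],(380,380),interpolation=3),cv2.resize(w,(400,380))]))
```

```text
8.2833 [502.64964972 -10.94368667  96.09498231] [ 0.40766243  0.73159729 -0.07047431] 0.24615310016218706
[238.06967028 203.64360956]
```

View pics/w4.png

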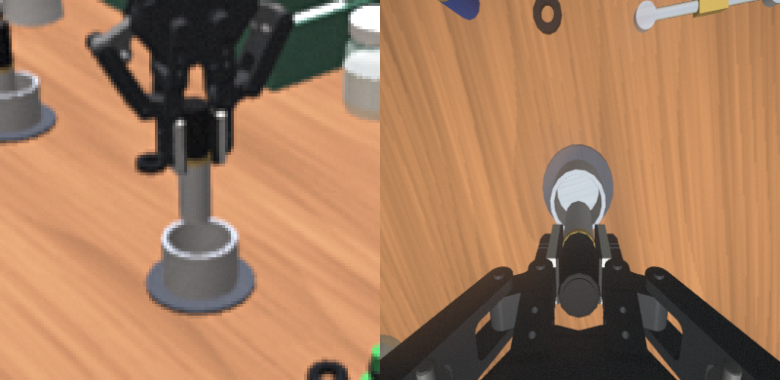

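The injector hangs centred over the empty cup: its foot is at about (237,206) native against a predicted (238,204). Lowering now.

>>> play_rows:
  moves:
    - [[0.1,0,-0.8,0,0,0,255],[0,0,-0.8,0,0,0,255],[0,0,-0.8,0,0,0,255],[0,0,-0.6,0,0,0,255],[0,0,-0.6,0,0,0,255],[0,0,-0.4,0,0,0,255],[0,0,-0.3,0,0,0,255],[0,0,0,0,0,0,255],[0,0,0,0,0,0,255]]

```text
clock: 9.08
eef_pos: [504.3, -10.7, 53.8]
ee_rot: [-0.0, -0.621, 0.784, -0.0]
wrist_force: [0.1, -0.4, -0.7]
grip_width: 0.245
```

>>> play_rows:
  moves:
    - [[0,0,-0.2,0,0,0,255],[0,0,-0.15,0,0,0,255],[0,0,0,0,0,0,255],[0,0,0,0,0,0,255]]

```text
clock: 9.42
eef_pos: [504.2, -10.7, 50.5]
ee_rot: [0.0, -0.621, 0.784, -0.0]
wrist_force: [-0.3, -0.0, -0.6]
grip_width: 0.246
```

Run:
```python
from h import *
c=cams.capture("side");w=cams.capture("wrist")["image"]
cv2.imwrite("pics/w5.png",np.hstack([cv2.resize(c["image"][130:260,170:300],(380,380),interpolation=3),cv2.resize(w,(400,380))]))
```

```text
(no output)
```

View pics/w5.png

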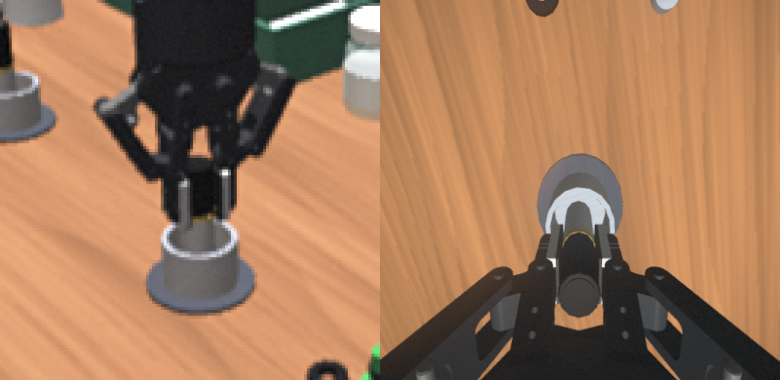

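The injector is inside the cup, its foot about 1 mm above the floor. I'll lower slightly, open gently, pause, and go straight up.

>>> play_rows:
  moves:
    - [[0,0,-0.1,0,0,0,255],[0,0,0,0,0,0,255],[0,0,0,0,0,0,180],[0,0,0,0,0,0,165],[0,0,0,0,0,0,150],[0,0,0,0,0,0,120],[0,0,0,0,0,0,80],[0,0,0,0,0,0,40],[0,0,0,0,0,0,0],[0,0,0,0,0,0,0],[0,0,0,0,0,0,0],[0,0,0,0,0,0,0],[0,0,0,0,0,0,0]]

```text
clock: 10.6
eef_pos: [504.2, -10.7, 49.4]
ee_rot: [-0.0, -0.621, 0.784, 0.0]
wrist_force: [-1.5, 0.6, 0.5]
grip_width: 1.001
```

>>> play_rows:
  moves:
    - [[0,0,0.5,0,0,0,0],[0,0,1,0,0,0,0],[0,0,1.5,0,0,0,0],[0,0,1.5,0,0,0,0],[0,0,1.5,0,0,0,0],[0,0,1.5,0,0,0,0],[0,0,1.5,0,0,0,0],[0,0,1.5,0,0,0,0],[0,0,1.5,0,0,0,0],[0,0,1.5,0,0,0,0],[0,0,0,0,0,0,0],[0,0,0,0,0,0,0]]

```text
clock: 11.6
eef_pos: [504.5, -10.6, 185.2]
ee_rot: [0.001, -0.621, 0.784, -0.0]
wrist_force: [-0.0, -0.6, -0.4]
grip_width: 1.001
```

Run:
```python
from h import *
c=cams.capture("side");w=cams.capture("wrist")["image"]
cv2.imwrite("pics/w6.png",np.hstack([cv2.resize(c["image"][140:340,190:440],(475,380),interpolation=3),cv2.resize(w[:,100:400],(300,380))]))
```

```text
(no output)
```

View pics/w6.png

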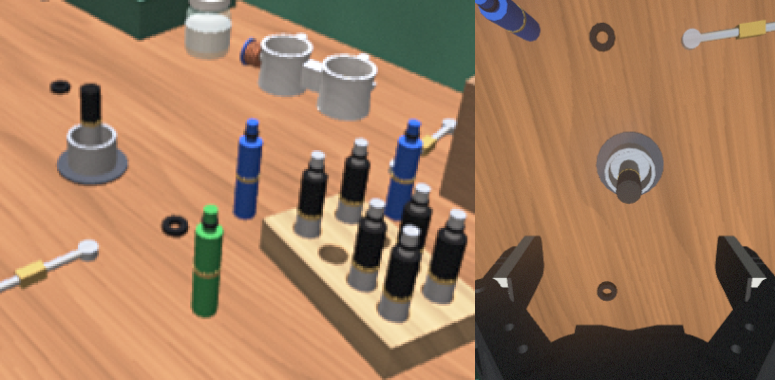

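The stubby injector stands upright and centred in the empty cup, the neighbours are upright in their sockets, and the arm is clear.

```bash
python3 -c "
from cell import ticket
print(ticket.job_done())"
```

```text
the job is handed in; nothing more can be done
None
```

The stubby injector is now in the empty steel cup, and I handed the job in at about 12 s of the 42 s allowed. No verdict is reported back.

- **What I did:** I gripped it along the rack's x axis at 40 N, with one finger down through the gap behind it. I lifted it about 140 mm, carried it over to the cup and lowered it until its foot was within about 1 mm of the floor. Then I opened the fingers slowly and rose straight up.
- **Last checks:** The final side and wrist pictures show it upright and centred in the cup. Both neighbours stand upright in their sockets, and the gripper is fully open, about 90 mm above the injector. The wrist force stayed under 2 N in every reading.
- **What disagreed:**
  - The camera estimates of the stubby's y position differed by up to 7 mm. I used the close wrist view.
  - The detection network missed the stubby once, so I used pixel positions read from the picture instead.
  - I checked the neighbours only by eye and did not measure their final positions.

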